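Scoop knob blanks into the stock tub and book it in with the scanner

ROBOT

A 6-joint arm with a two-finger parallel gripper is mounted at the origin on the work surface. World frame = base frame: x ahead of the robot, y to its left, z up, the work surface at z = 0. Lengths are in m, angles in degrees, forces in N, time in s.
With the tool pointing down it reaches from about 0.15 to 0.775 m from the base axis. Payload 6.1 kg.
Tool frame: the origin (TCP) lies midway between the tips of the shut fingers; the grasp point (between the pads) lies robot.tcp_to_grasp behind it (robot.tcp_to_grasp is the distance from the TCP to the grasp point, in m); z points along the fingers, y is the line along which they close (so a half turn about z gives the same grasp; the last joint's range is limited). The gripper opens to 85 mm and grips with 20 to 120 N. Pads are 22 mm wide; open, the fingers measure 114 mm over their backs; the gripper's body (76 mm by 85 mm) begins 54 mm behind the grasp point. The pads swing forward as they close: fully open they stand 13 mm farther back than shut.
Start: joints at [-68.239, 7.208, -2.269, 80.523, 0, 90], TCP at [0.195, -0.488, 0.231] pointing down, gripper open.
Joint ranges: [-155.77, 155.77], [-54.66, 111.73], [-72.52, 77.12], [-102.08, 115.82], [-83.92, 84.16], [-180, 180]. Speed limits (degrees/s): [136.94, 136.94, 172.46, 180, 180, 180].

INTERFACE

Orientations are given as [roll, pitch, yaw] about the fixed x, y, z axes, in that order (R = Rz(yaw) Ry(pitch) Rx(roll)).
In Python, from rig import robot gives the robot as it stands.
- The arm moves only by the tool drive_tool, never from a script. Its argument "targets" is a list of rows, each a list of 2 entries, a list of its own where there are three numbers: the shift along the tool's x, y, z in m, then the turn, a rotation vector about the tool's x, y, z in rad. In form: [[[dx, dy, dz], [ax, ay, az]], ...]. A call has 1 to 20 rows; each row is the pose to reach, as a shift and turn from the pose commanded when the call began, along the tool's axes at that moment; what a row does not reach only later rows make up. A row lasts 1/8 s, in which the tool goes at most 62.5 mm and 10.7 degrees, less where a joint would pass 70% of its speed; a pose out of reach is approached as far as the arm can. A call with a gripper value outside its range is refused whole. "hand" is the gripper's target within -1 to 1 (fully open at 1, half-way at 0, shut at -1), set as the call begins (left out, the last holds). The fingers move at their own pace and stop on an object; "grip_force" is the grip in N (left out, the last holds). Time passes only in rows, so rows that repeat a pose let the fingers close. It gives the time, the measured TCP pose, the force, the opening and the grip force at its end, in the units of the state.
- robot.get_obs(): the state, without advancing time (a new reading comes with each control period).
- robot.capture(name): name is "side" or "top"; returns a dict with "image" (384x512x3 uint8, red, green, blue), "fx", "fy", "cx", "cy" (pixels), "distortion" ([k1, k2, p1, p2, k3] as OpenCV has them; the pictures are not rectified), "T" (4x4, takes a point from camera to world coordinates). Camera axes: x right, y up, looking along -z (the intrinsics and any distortion apply to the point x, -y, -z); pixel columns grow to the right and rows downward; lengths in m; the calibration is good to about 2 mm. A picture is of the moment at which its call begins. There is no depth.
- robot.sign_off(): hands the job in; it is judged then, once.
Trained networks look in the newest picture that a camera, given by its name, has taken for a name from the list of things; names that differ only in an ending like _2 or _b are one class to them, and where a whole thing is asked for, a point or a joint stands for the part that bears it (a point fixed in the world has none). Each returns a list of dicts, best first, with "score" (0 to 1); they miss things now and then, are a little off and sometimes report something else, mostly with a low value. They report only what shows in the picture. A call takes as long as a camera call. They do not tell look-alikes from the thing itself.
- robot.find_in(camera, name): "rect" ([left, top, right, bottom] in pixels, round what is visible of it).
The state is a dict: "clock": time; "joints": joint angles; "dq": joint speeds; "effort": joint torques, N m; "tool_pos": TCP position; "ee_rot": TCP orientation; "ft_force": force on the tool from outside, world axes, zero at the start; "moment": the same for the moment, N m; "finger_gap": opening from 0.0 (shut) to 1.0 (fully open); "gripper_force": force on a finger pad.
Only numpy, scipy, OpenCV 4.12 (cv2) and the standard library are available. Lean on these libraries where they do the work, as an engineer would, in place of code of your own. Each camera call takes 0.05 s, during which the arm holds its last target. There are 200 camera calls.

TASK

Use the scoop to move all the wooden balls from the wooden tray into the clear tub, without touching the balls with the fingers. When every ball is in, point the handheld scanner squarely at the middle of the tub's label from about 8 cm away and hold it steady there for two seconds. Finish with the scoop standing on its rubber mat and the scanner lying flat on its felt mat, both about in the middle, and leave the other things on the bench where they are.

Things in the scene. Friction and masses are not known exactly. Their poses are not given: they have to be found in the camera images.
- ball0_center (a point): centre of one of the loose turned wooden balls (knob blanks), all alike: 30 mm across, 10 g. Five to eight of them are present, the absent ones give None. They start in the tray and roll easily
- ball1_center (a point): centre of one of the loose turned wooden balls (knob blanks), all alike: 30 mm across, 10 g. Five to eight of them are present, the absent ones give None. They start in the tray and roll easily
- ball2_center (a point): centre of one of the loose turned wooden balls (knob blanks), all alike: 30 mm across, 10 g. Five to eight of them are present, the absent ones give None. They start in the tray and roll easily
- ball3_center (a point): centre of one of the loose turned wooden balls (knob blanks), all alike: 30 mm across, 10 g. Five to eight of them are present, the absent ones give None. They start in the tray and roll easily
- ball4_center (a point): centre of one of the loose turned wooden balls (knob blanks), all alike: 30 mm across, 10 g. Five to eight of them are present, the absent ones give None. They start in the tray and roll easily
- ball5_center (a point): centre of one of the loose turned wooden balls (knob blanks), all alike: 30 mm across, 10 g. Five to eight of them are present, the absent ones give None. They start in the tray and roll easily
- ball6_center (a point): centre of one of the loose turned wooden balls (knob blanks), all alike: 30 mm across, 10 g. Five to eight of them are present, the absent ones give None. They start in the tray and roll easily
- ball7_center (a point): centre of one of the loose turned wooden balls (knob blanks), all alike: 30 mm across, 10 g. Five to eight of them are present, the absent ones give None. They start in the tray and roll easily
- tray: fixed open wooden tray, 70 mm high. Origin: centre of its underside; x along its length, z up. The flat level floor, 8 mm above the bench, is 260 mm long (x -130 to +130) and 106 mm wide (y -53 to +53). The long side walls are upright, the end walls lean outwards by 25 degrees from upright; all walls 6 mm thick. At the start the balls lie in the half towards +x
- tub: fixed, open-topped clear plastic stock tub, 150 x 150 mm outside, 85 mm high, walls and floor 5 mm. Origin: centre of its underside, z up. A sloping label holder stands out about 37 mm from its -y side
- label (a point): middle of the striped paper label (70 x 42 mm) on the tub's label holder, 97 mm from the tub's centre towards its -y side and 52 mm above the bench. This point's x axis is the label's outward normal: it points away from the tub (tub -y) and 35 degrees upwards; y runs along the label's long side, level
- scoop_grip (a point): point on the axis of the scoop's upright wooden handle, 100 mm above the pan's underside. Scoop axes: x towards the open front lip, z up along the handle. Handle 22 mm along x by 30 mm along y, up to 135 mm above the pan's underside, just behind the back wall. The scoop stands by itself, flat on its pan with the handle upright
- scoop: the aluminium scoop, about 200 g; origin in the middle of the pan's underside, 43 mm in front of the handle's axis; x to the lip, z up. Pan floor flat, 2 mm thick, 66 mm wide, from the back wall at x = -30 to the lip at x = +30; the plate runs on under the handle to x = -54. Side walls 2 mm thick and 38 mm high (they stop 12 mm short of the lip), back wall 44 mm high. Holds four or five balls
- scoop_mat_mid (a point): middle of the scoop's place: a thin flat dark rubber mat 160 x 120 mm, fixed, level with the bench (1 mm); x along its length
- scanner_grip (a point): centre of the handle of the bar-shaped handheld scanner, lying flat on its underside, 15 mm above it (z up). x points out of the scanning window (the beam). Handle 34 mm wide (y), 30 mm high, from x = -75 to +35 mm; wider head 50 mm wide and 36 mm high from x = +35 to +75 mm. About 160 g, balanced near this point
- scanner_window (a point): middle of the scanner's window, at the front of the head: 76 mm in front of scanner_grip and 3 mm higher; the beam leaves along +x; same axes
- scanner: the scanner; origin on its underside under scanner_grip; same axes
- scan_mat_mid (a point): middle of the scanner's place: a thin flat grey felt mat 170 x 110 mm, fixed, level with the bench (1 mm); x along its length
- tape: bystander: black tape measure, 70 x 34 x 62 mm; origin under its centre
- glue: bystander: glue bottle, 54 mm across, 160 mm high; origin under its centre
- sandblock: bystander: cork sanding block, 100 x 60 x 35 mm; origin under its centre
- pencil: bystander: flat carpenter's pencil, 170 x 14 x 8 mm; origin under its centre
Things that resemble listed ones, but are neither listed nor needed, are in the scene too. What is shaped like the scoop but blue or turquoise is not meant.

How it is judged (in metres and radians):
On the way, in this order (a step that is already met when the one before it is completed fails the run):
1. all the balls are in the tub (horizontal distance between each of ball0_center, ball1_center, ball2_center, ball3_center, ball4_center, ball5_center, ball6_center, ball7_center and tub below 0.085 m and height (world z) of each of ball0_center, ball1_center, ball2_center, ball3_center, ball4_center, ball5_center, ball6_center, ball7_center below 0.07 m), for 0.3 s.
2. the scanner is aimed at the label and held steady for a second (y of label in the frame of scanner_window between -0.018 and 0.018 m and z of label in the frame of scanner_window between -0.018 and 0.018 m and x of label in the frame of scanner_window between 0.03 and 0.16 m and x of scanner_window in the frame of label above 0.02 m and angle between the x axis of scanner_window and the x axis of label, either way round below 0.6 rad and linear speed of scanner below 0.02 m/s and angular speed of scanner below 0.2 rad/s), for 1 s.
At the end, for the whole second after the job is handed in: Every ball is in the tub, below the rim; the scoop stands upright on its mat and the scanner lies flat on its mat, each within 45 mm of the mat's middle and at rest; earlier the beam stayed within 18 mm of the label's centre and 0.6 rad of square, 30 to 160 mm away, for 1 s (all of step 1 and horizontal distance between scoop and scoop_mat_mid below 0.045 m and angle between each of scoop, scanner_grip's own z axis and vertical below 0.1 rad and height (world z) of scoop below 0.012 m and horizontal distance between scanner_grip and scan_mat_mid below 0.045 m and height (world z) of scanner_grip below 0.027 m and linear speed of each of scanner, scoop below 0.02 m/s); the robot touches nothing.
It fails at once if a ball is touched with the fingers (contact force between the fingers and ball0 above 0.3 N or contact force between the fingers and ball1 above 0.3 N or contact force between the fingers and ball2 above 0.3 N or contact force between the fingers and ball3 above 0.3 N or contact force between the fingers and ball4 above 0.3 N or contact force between the fingers and ball5 above 0.3 N or contact force between the fingers and ball6 above 0.3 N or contact force between the fingers and ball7 above 0.3 N).
It fails at once if a bystander is moved more than 25 mm (distance of any of tape, glue, sandblock, pencil from where it was at the start of the episode above 0.025 m).
Of ball0, ball1, ball2, ball3, ball4, ball5, ball6, ball7 only 5 to 8 are there at a start; the rules pass over those that are not, and their reading is None.
At some moment in a run one of scoop, scanner may be knocked a few centimetres aside while the robot is not near it.
It also fails if it takes over 210 s, if anything falls off the work surface, if the arm or the gripper's body presses on something with over 40 N, if the wrist force passes 120 N, or if a joint passes its speed limit or range.

## Working session

There is one attempt and no reset: what is moved stays moved. The work goes in short steps, Python scripts to look and compute and a tool call to move; the robot and the scene stay as the last step left them, time stands still between calls to the robot, and variables do not carry over. Pictures are saved under pics/ and viewed, at most 14 in all, crops included, and the job is handed in when it is done.

Besides the shell and the picture viewer there is one more tool, called after "Request:" as name(argument=value, ...), one argument or row to a line, values as JSON. drive_tool: Moves the arm, as the interface text tells. Its arguments: {"type":"object","properties":{"targets":{"type":"array","items":{"type":"array"}},"hand":{"type":"number"},"grip_force":{"type":"number"}},"required":["targets"]}

```bash
ls; mkdir -p pics
cat > h.py <<'E'
from rig import robot
import numpy as np, cv2, pickle
from scipy.spatial.transform import Rotation as R
def K(c): return np.array([[c['fx'],0,c['cx']],[0,c['fy'],c['cy']],[0,0,1.]])
def snap(cam,name=None):
    c=robot.capture(cam)
    if name: cv2.imwrite(f'pics/{name}.png',c['image'][:,:,::-1])
    pickle.dump(c,open(f'/tmp/{cam}.pkl','wb'))
    return c
def load(cam): return pickle.load(open(f'/tmp/{cam}.pkl','rb'))
def ray(c,u,v):
    n=cv2.undistortPoints(np.array([[[u,v]]],float),K(c),np.array(c['distortion'],float))[0,0]
    T=np.array(c['T']); return T[:3,3],T[:3,:3]@np.array([n[0],-n[1],-1])
def atz(c,u,v,z):
    o,d=ray(c,u,v); return o+d*(z-o[2])/d[2]
def proj(c,P):
    T=np.array(c['T']); p=(np.atleast_2d(P)-T[:3,3])@T[:3,:3]; p=p*[1,-1,-1]
    return cv2.projectPoints(p,np.zeros(3),np.zeros(3),K(c),np.array(c['distortion'],float))[0][:,0]
E
python3 - <<'E'
from h import *
print(robot.get_obs(), robot.tcp_to_grasp)
for cam in ('top','side'):
    c=snap(cam,cam+'0'); print(cam,np.round(c['T'],3).tolist(),c['fx'])
    for n in ['ball0_center','tray','tub','label','scoop','scoop_grip','scoop_mat_mid','scanner','scan_mat_mid','tape','glue','sandblock','pencil']:
        print(n,[(np.round(d['rect']).astype(int).tolist(),round(d['score'],2)) for d in robot.find_in(cam,n)])
E
```

```text
pics
{'clock': 0.0, 'joints': array([-6.82429608e+01,  7.24076203e+00, -2.32757167e+00,  8.05259421e+01,
       -1.99357471e-03,  9.00000759e+01]), 'dq': array([ 0.06495863,  0.05876775, -0.03921371, -0.06063925, -0.07787858,
        0.00578746]), 'effort': array([-1.58970302e-03, -4.35911179e+01,  3.52925706e+01,  1.72644871e-02,
       -1.41630235e-04, -3.87140560e-06]), 'tool_pos': array([ 0.19443195, -0.48720136,  0.23052383]), 'ee_rot': array([-1.79905724e+02,  1.99369689e-03,  2.17569666e+01]), 'ft_force': array([-0.69775703,  1.418034  , -0.05146898]), 'moment': array([-0.01242304, -0.01057745,  0.04906545]), 'gripper_force': 0.0, 'finger_gap': 1.004800549095254} 0.0187
top [[-0.117, 0.973, -0.199, 0.401], [-0.993, -0.115, 0.02, -0.039], [-0.003, 0.2, 0.98, 1.025], [0.0, 0.0, 0.0, 1.0]] 355.5840982138087
ball0_center [([330, 164, 338, 173], 0.45)]
tray [([294, 145, 359, 267], 0.89), ([319, 162, 326, 173], 0.49)]
tub [([92, 194, 164, 252], 0.77)]
label [([85, 192, 165, 250], 0.82), ([122, 271, 152, 312], 0.63), ([296, 146, 358, 266], 0.32)]
scoop [([268, 271, 308, 306], 0.95), 
[... 776 characters left out ...]
)]
tub [([219, 125, 266, 168], 0.95)]
label [([216, 128, 266, 170], 0.89), ([266, 201, 331, 233], 0.56)]
scoop [([144, 195, 186, 252], 0.98), ([201, 287, 251, 355], 0.81), ([261, 148, 286, 194], 0.66), ([280, 172, 312, 228], 0.58)]
scoop_grip [([260, 146, 286, 196], 0.9), ([201, 287, 254, 356], 0.9), ([282, 170, 315, 222], 0.86), ([143, 199, 183, 248], 0.58)]
scoop_mat_mid [([265, 202, 328, 230], 0.76)]
scanner [([216, 193, 249, 231], 0.78)]
scan_mat_mid [([208, 198, 251, 233], 0.62)]
tape [([181, 156, 206, 182], 0.97), ([217, 198, 249, 234], 0.57), ([218, 125, 267, 165], 0.44)]
glue [([307, 130, 329, 180], 0.71)]
sandblock [([173, 149, 208, 169], 0.81)]
pencil [([188, 187, 245, 198], 0.54)]
```

Run:
```python
import cv2
a=cv2.imread('pics/top0.png'); b=cv2.imread('pics/side0.png')
cv2.imwrite('pics/t1.png',cv2.resize(a[110:330,75:425],(795,500),interpolation=cv2.INTER_CUBIC))
cv2.imwrite('pics/s1.png',cv2.resize(b[110:370,130:410],(646,600),interpolation=cv2.INTER_CUBIC))
```

```text
(no output)
```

View pics/t1.png

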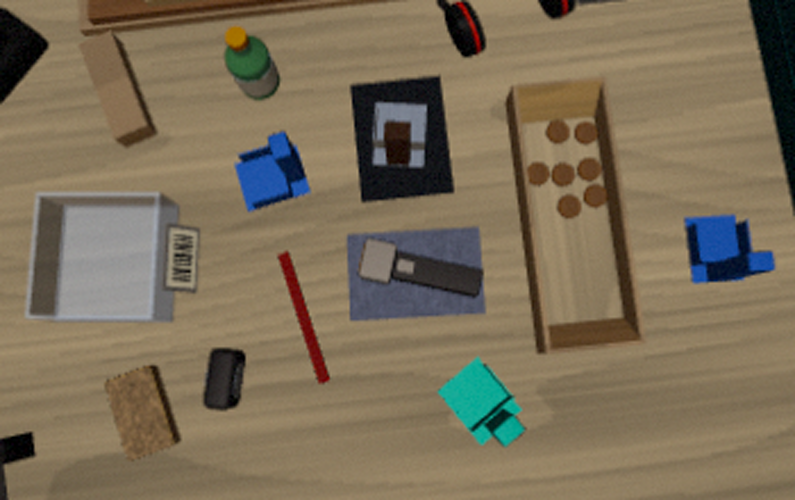

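View pics/s1.png

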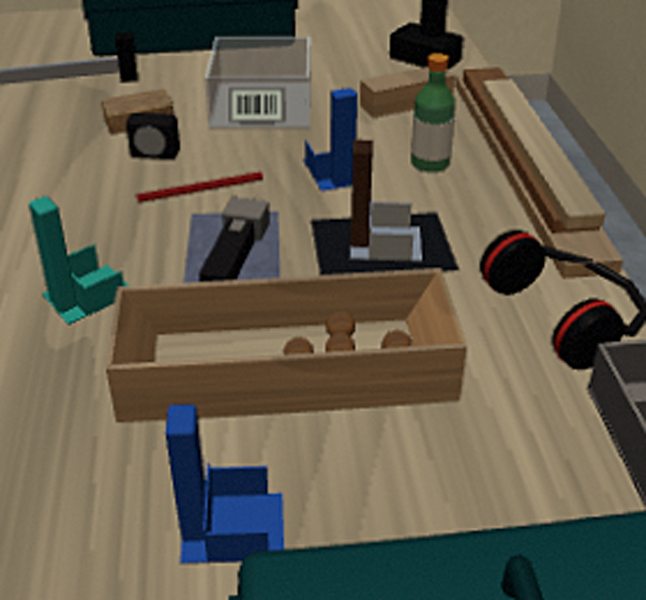

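The top crop shows seven balls in the far half of the tray. The real scoop (dark handle, grey pan) stands on the black mat with its lip towards world +x. The scanner is on the grey mat with its head towards the tub, and the label faces −y. The blue and turquoise scoops are decoys.

Run:
```python
from h import *
t=load('top'); s=load('side')
print([a for a in dir(robot) if a[0]!='_'])
f=lambda u,v:(75+u/2.271,110+v/2.273)
g=lambda u,v:(130+u/2.307,110+v/2.307)
def P(n,pts,z):
    q=np.array([atz(t,*f(*p),z)[:2] for p in pts]); m=q.mean(0)
    print(n,np.round(q,3).tolist(),'mid',m.round(3)); return q
P('balls',[(558,131),(586,132),(538,173),(563,174),(588,168),(595,196),(569,206)],.023)
q=P('tray rim',[(511,90),(603,79),(640,340),(543,352)],.07)
d=(q[0]+q[1]-q[2]-q[3])/2; print('len',np.linalg.norm(d),'yaw',np.degrees(np.arctan2(d[1],d[0])), 'w',np.linalg.norm(q[0]-q[1]))
q=P('tub rim',[(37,194),(163,194),(152,320),(27,317)],.085); d=q[1]-q[0]+q[2]-q[3]; print('tub -y dir',np.degrees(np.arctan2(d[1],d[0])))
P('label',[(182,258)],.052)
P('scoopmat',[(351,85),(439,77),(453,191),(362,200)],.001)
q=P('scanmat',[(347,235),(479,227),(485,313),(349,320)],.001)
q=P('scanner top ends',[(377,262)],.036); q2=P('tail',[(481,282)],.03)
P('scoop handle top',[(398,130)],.135)
q=P('scoop lip/backwall',[(376,101),(427,104)],.002)
P('pencil',[(284,254),(324,380)],.004)
P('glue top',[(236,37)],.16)
P('tape',[(228,378)],.05);P('block',[(143,411)],.035);P('bluescoop',[(268,173)],.03); P('teal',[(482,403)],.03)
sq=lambda u,v,z:atz(s,*g(u,v),z).round(3)
print('side handle top',sq(363,143,.135),'tray near rim',sq(110,367,.07),sq(463,347,.07),'far',sq(122,290,.07),sq(440,272,.07),'label',sq(257,104,.052))
```

```text
['PlanningError', 'capture', 'find_in', 'get_obs', 'sign_off', 'tcp_to_grasp']
balls [[0.655, -0.263], [0.65, -0.299], [0.604, -0.229], [0.599, -0.261], [0.603, -0.294], [0.566, -0.297], [0.557, -0.262]] mid [ 0.605 -0.272]
tray rim [[0.702, -0.203], [0.703, -0.319], [0.383, -0.309], [0.383, -0.195]] mid [ 0.543 -0.256]
len 0.31983454602176076 yaw -1.5829707823977184 w 0.11593924767031742
tub rim [[0.636, 0.381], [0.618, 0.229], [0.471, 0.251], [0.491, 0.397]] mid [0.554 0.315]
tub -y dir -97.21069590078882
label [[0.544, 0.22]] mid [0.544 0.22 ]
scoopmat [[0.756, -0.004], [0.753, -0.122], [0.598, -0.121], [0.6, -0.003]] mid [ 0.677 -0.062]
scanmat [[0.557, 0.021], [0.547, -0.148], [0.438, -0.141], [0.449, 0.03]] mid [ 0.498 -0.059]
scanner top ends [[0.514, -0.014]] mid [ 0.514 -0.014]
tail [[0.475, -0.138]] mid [ 0.475 -0.138]
scoop handle top [[0.65, -0.057]] mid [ 0.65  -0.057]
scoop lip/backwall [[0.73, -0.035], [0.718, -0.102]] mid [ 0.724 -0.068]
pencil [[0.541, 0.103], [0.38, 0.068]] mid [0.461 0.086]
glue top [[0.774, 0.115]] mid [0.774 0.115]
tape [[0.396, 0.176]] mid [0.396 0.176]
block [[0.369, 0.284]] mid [0.369 0.284]
bluescoop [[0.642, 0.111]] mid [0.642 0.111]
teal [[0.332, -0.12]] mid [ 0.332 -0.12 ]
side handle top [ 0.652 -0.053  0.135] tray near rim [ 0.383 -0.314  0.07 ] [ 0.703 -0.321  0.07 ] far [ 0.387 -0.204  0.07 ] [ 0.708 -0.21   0.07 ] label [0.545 0.219 0.052]
```

```bash
cat >> h.py <<'E'
def go(*wps, cur=None):
    """waypoints (pos, tool rotation matrix or yaw in deg for tool down) -> shift and rotvec in the present tool frame"""
    o=robot.get_obs(); p0=np.array(o['tool_pos']) ; R0=R.from_euler('xyz',o['ee_rot'],degrees=True)
    print('t',round(o['clock'],1),'pos',p0.round(4),'rpy',np.round(o['ee_rot'],1),'gap',round(o['finger_gap'],3))
    for p,r in wps:
        r=down(r) if np.isscalar(r) else r
        print((R0.inv().apply(np.array(p)-p0)).round(3).tolist(),(R0.inv()*r).as_rotvec().round(3).tolist())
def down(yaw,pitch=0):
    """tool whose x is along scoop x; pitch>0 nose down"""
    return R.from_euler('xyz',[180,pitch,yaw],degrees=True) if pitch==0 else R.from_euler('ZY',[yaw,pitch],degrees=True)*R.from_euler('x',180,degrees=True)
E
python3 -c "
from h import *
go(([.65,-.056,.17],-9.5),([.65,-.056,.084],-9.5))"
```

```text
t 1.4 pos [ 0.1946 -0.4876  0.2313] rpy [180.    0.   21.8] gap 0.998
[0.583, -0.232, 0.061] [0.0, 0.0, 0.546]
[0.583, -0.232, 0.147] [0.0, 0.0, 0.546]
```

Request:
drive_tool(
  targets=[
    [[0.583,-0.232,0.04],[0,0,0.546]],
    [[0.583,-0.232,0.04],[0,0,0.546]],
    [[0.583,-0.232,0.04],[0,0,0.546]],
    [[0.583,-0.232,0.04],[0,0,0.546]],
    [[0.583,-0.232,0.04],[0,0,0.546]],
    [[0.583,-0.232,0.04],[0,0,0.546]],
    [[0.583,-0.232,0.04],[0,0,0.546]],
    [[0.583,-0.232,0.04],[0,0,0.546]],
    [[0.583,-0.232,0.04],[0,0,0.546]],
    [[0.583,-0.232,0.04],[0,0,0.546]],
    [[0.583,-0.232,0.04],[0,0,0.546]],
    [[0.583,-0.232,0.04],[0,0,0.546]],
    [[0.583,-0.232,0.061],[0,0,0.546]],
    [[0.583,-0.232,0.061],[0,0,0.546]],
  ],
  hand=1,
)

```text
clock: 3.15
tool_pos: [0.6457, -0.0782, 0.1691]
ee_rot: [-179.0, 0.2, -7.3]
ft_force: [-0.6, -0.1, 0.2]
finger_gap: 0.998
gripper_force: 0.0
```

Run:
```python
from h import *
go(([.65,-.056,.084],-9.5))
a=snap('top')['image'];b=snap('side')['image']
f=lambda i,r:cv2.resize(i[r[1]:r[1]+130,r[0]:r[0]+130,::-1],(400,400),interpolation=cv2.INTER_CUBIC)
cv2.imwrite('pics/p2.png',np.hstack([f(a,(190,110)),f(b,(230,110))]))
```

```text
t 3.1 pos [ 0.6457 -0.0782  0.1691] rpy [-179.     0.2   -7.3] gap 0.998
[0.002, -0.021, 0.085] [-0.017, 0.004, 0.039]
```

View pics/p2.png

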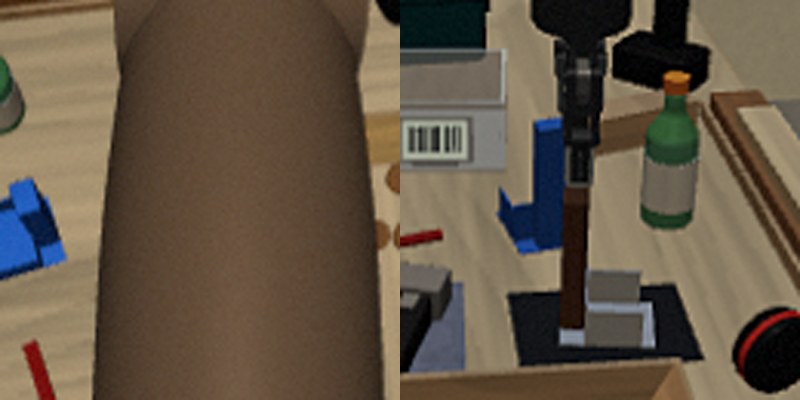

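The side view shows the fingers straddling the handle just above its top, still settling. The arm hides the scoop in the top view. I'll go down and grip.

Request:
drive_tool(
  targets=[
    [[0,0,0],[0,0,0]],
    [[0,0,0],[0,0,0]],
    [[0,0,0.03],[0,0,0]],
    [[0,0,0.06],[0,0,0]],
    [[0,0,0.086],[0,0,0]],
    [[0,0,0.086],[0,0,0]],
    [[0,0,0.086],[0,0,0]],
  ],
  hand=1,
)

```text
clock: 4.12
tool_pos: [0.648, -0.0766, 0.0857]
ee_rot: [-179.0, -0.1, -7.2]
ft_force: [0.5, -0.4, -0.5]
finger_gap: 1.001
gripper_force: 0.0
```

Request:
drive_tool(
  targets=[
    [[0,0,0],[0,0,0]],
    [[0,0,0],[0,0,0]],
    [[0,0,0],[0,0,0]],
    [[0,0,0],[0,0,0]],
    [[0,0,0],[0,0,0]],
    [[0,0,0],[0,0,0]],
  ],
  hand=-1,
  grip_force=110,
)

```text
clock: 4.88
tool_pos: [0.6478, -0.0767, 0.0849]
ee_rot: [-179.0, -0.0, -7.2]
ft_force: [0.6, 0.7, 5.0]
finger_gap: 0.345
gripper_force: 108.0
```

Request:
drive_tool(
  targets=[
    [[0,0,-0.05],[0,0,0]],
    [[0,0,-0.1],[0,0,0]],
    [[0,0,-0.11],[0,0,0]],
    [[0,0,-0.11],[0,0,0]],
    [[0,0,-0.11],[0,0,0]],
  ],
)

```text
clock: 5.5
tool_pos: [0.6461, -0.0783, 0.1915]
ee_rot: [-179.0, 0.3, -7.2]
ft_force: [-0.4, -0.6, -3.2]
finger_gap: 0.337
gripper_force: 109.2
```

Run:
```python
from h import *
# tray: centre .544,-.259 yaw -1.5 ; balls at start
go(([.475,-.24,.2],-1.5))
b=snap('side')['image']
cv2.imwrite('pics/p3.png',cv2.resize(b[90:260,200:400,::-1],(600,510),interpolation=cv2.INTER_CUBIC))
```

```text
t 5.5 pos [ 0.6461 -0.0783  0.1915] rpy [-179.     0.3   -7.2] gap 0.337
[-0.15, 0.182, -0.011] [-0.018, 0.004, -0.099]
```

View pics/p3.png

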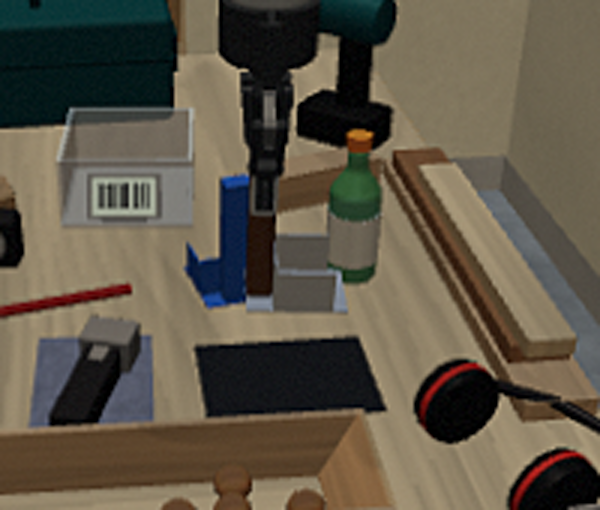

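Scoop is held upright and clear of the bench. The 7 balls are still in the tray. Now moving over the near end of the tray.

```bash
cat >> h.py <<'E'
def now(): return R.from_euler('xyz',robot.get_obs()['ee_rot'],degrees=True)
def turn(yaw,pitch=0):
    """present level-ish tool turned to world yaw, then nose-down pitch about scoop y"""
    y=robot.get_obs()['ee_rot'][2]
    r=R.from_euler('z',yaw-y,degrees=True)*now()
    return R.from_euler('ZYZ',[yaw,pitch,-yaw],degrees=True)*r
E
python3 - <<'E'
from h import *
go(([.447,-.2405,.19],turn(-1.5)),([.447,-.2405,.094],turn(-1.5)))
E
```

```text
t 5.5 pos [ 0.6462 -0.0783  0.1916] rpy [-179.     0.3   -7.2] gap 0.338
[-0.177, 0.186, -0.001] [-0.0, -0.002, -0.099]
[-0.177, 0.187, 0.095] [-0.0, -0.002, -0.099]
```

Request:
drive_tool(
  targets=[
    [[-0.177,0.186,0],[0,0,-0.099]],
    [[-0.177,0.186,0],[0,0,-0.099]],
    [[-0.177,0.186,0],[0,0,-0.099]],
    [[-0.177,0.186,0],[0,0,-0.099]],
    [[-0.177,0.186,0],[0,0,-0.099]],
    [[-0.177,0.186,0],[0,0,-0.099]],
    [[-0.177,0.186,0],[0,0,-0.099]],
    [[-0.177,0.186,0],[0,0,-0.099]],
    [[-0.177,0.186,0.04],[0,0,-0.099]],
    [[-0.177,0.186,0.075],[0,0,-0.099]],
    [[-0.177,0.186,0.09],[0,0,-0.099]],
    [[-0.177,0.186,0.095],[0,0,-0.099]],
    [[-0.177,0.186,0.095],[0,0,-0.099]],
  ],
)

```text
clock: 7.18
tool_pos: [0.4492, -0.2393, 0.0969]
ee_rot: [-179.0, -0.1, -1.5]
ft_force: [-0.4, 0.6, -1.9]
finger_gap: 0.335
gripper_force: 109.6
```

Run:
```python
from h import *
go(([.447,-.2405,.092],turn(-1.5)),([.601,-.2445,.092],turn(-1.5)))
print(robot.get_obs()['ft_force'])
```

```text
t 7.2 pos [ 0.4492 -0.2393  0.0969] rpy [-1.79e+02 -1.00e-01 -1.50e+00] gap 0.335
[-0.002, 0.001, 0.005] [-0.0, 0.0, 0.0]
[0.152, 0.001, 0.005] [-0.0, 0.0, 0.0]
[-0.43316045  0.6266201  -1.94961372]
```

Request:
drive_tool(
  targets=[
    [[0,0.001,0.003],[0,0,0]],
    [[0,0.001,0.005],[0,0,0]],
    [[0,0.001,0.005],[0,0,0]],
    [[0,0.001,0.005],[0,0,0]],
  ],
)

```text
clock: 7.68
tool_pos: [0.4491, -0.2407, 0.0933]
ee_rot: [-179.1, -0.2, -1.5]
ft_force: [-2.9, 1.8, 7.9]
finger_gap: 0.338
gripper_force: 111.3
```

Request:
drive_tool(
  targets=[
    [[0,0,-0.001],[0,0,0]],
    [[0.01,0,-0.001],[0,0,0]],
    [[0.02,0,-0.001],[0,0,0]],
    [[0.03,0,-0.001],[0,0,0]],
    [[0.04,0,-0.001],[0,0,0]],
    [[0.05,0,-0.001],[0,0,0]],
    [[0.06,0,-0.001],[0,0,0]],
    [[0.07,0,-0.001],[0,0,0]],
    [[0.08,0,-0.001],[0,0,0]],
    [[0.09,0,-0.001],[0,0,0]],
    [[0.1,0,-0.001],[0,0,0]],
    [[0.11,0,-0.001],[0,0,0]],
    [[0.12,0,-0.001],[0,0,0]],
    [[0.13,0,-0.001],[0,0,0]],
    [[0.138,0,-0.001],[0,0,0]],
    [[0.144,0,-0.001],[0,0,0]],
    [[0.148,0,-0.001],[0,0,0]],
  ],
)

```text
clock: 9.8
tool_pos: [0.5938, -0.244, 0.0942]
ee_rot: [-179.1, 0.2, -1.6]
ft_force: [-21.9, 3.7, 22.3]
finger_gap: 0.341
gripper_force: 112.5
```

Run:
```python
from h import *
go()
a=snap('top')['image'];b=snap('side')['image']
f=lambda i,r:cv2.resize(i[r[1]:r[1]+130,r[0]:r[0]+130,::-1],(400,400),interpolation=cv2.INTER_CUBIC)
cv2.imwrite('pics/p4.png',np.hstack([f(a,(265,130)),f(b,(220,190))]))
```

```text
t 9.8 pos [ 0.5938 -0.244   0.0942] rpy [-179.1    0.2   -1.6] gap 0.341
```

View pics/p4.png

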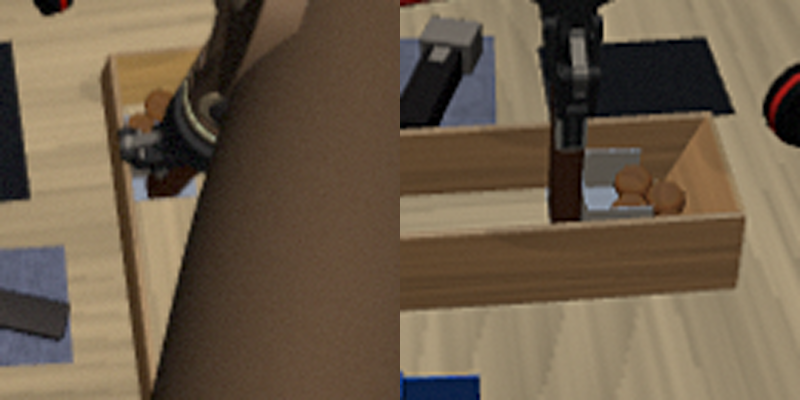

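The side view shows the lip at the end wall with three or more balls on the pan. I'll tilt nose-up, then lift.

Request:
drive_tool(
  targets=[
    [[-0.003,0,-0.002],[0,0.06,0]],
    [[-0.006,0,-0.003],[0,0.13,0]],
    [[-0.009,0,-0.004],[0,0.2,0]],
    [[-0.011,0,-0.005],[0,0.27,0]],
    [[-0.013,0,-0.006],[0,0.34,0]],
    [[-0.015,0,-0.007],[0,0.38,0]],
    [[-0.015,0,-0.02],[0,0.38,0]],
    [[-0.017,0,-0.04],[0,0.38,0]],
    [[-0.02,0,-0.06],[0,0.38,0]],
    [[-0.025,0,-0.09],[0,0.38,0]],
    [[-0.03,0,-0.13],[0,0.38,0]],
    [[-0.03,0,-0.15],[0,0.38,0]],
    [[-0.03,0,-0.15],[0,0.38,0]],
  ],
)

```text
clock: 11.52
tool_pos: [0.5676, -0.2464, 0.2454]
ee_rot: [-179.1, -22.0, -1.8]
ft_force: [-0.0, -0.5, -3.4]
finger_gap: 0.336
gripper_force: 110.0
```

Run:
```python
from h import *
go();print(robot.get_obs()['ft_force'])
a=snap('top')['image'];b=snap('side')['image']
f=lambda i,r:cv2.resize(i[r[1]:r[1]+150,r[0]:r[0]+150,::-1],(400,400),interpolation=cv2.INTER_CUBIC)
cv2.imwrite('pics/p5.png',np.hstack([f(a,(245,100)),f(b,(220,140))]))
```

```text
t 11.5 pos [ 0.5676 -0.2464  0.2454] rpy [-179.1  -22.    -1.8] gap 0.336
[-0.0193604  -0.49523243 -3.37630652]
```

View pics/p5.png

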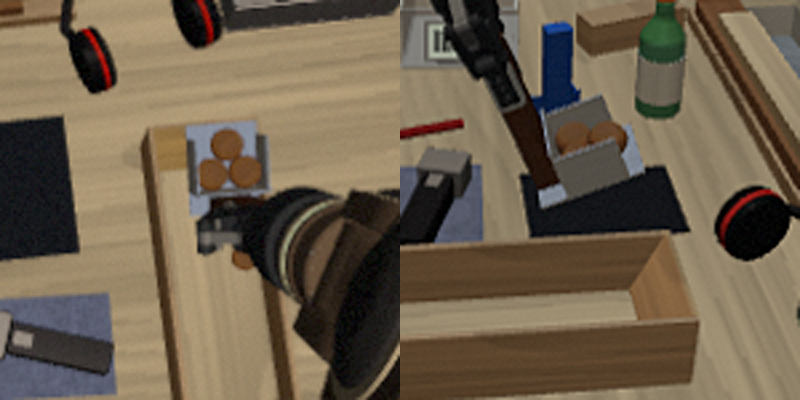

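Three balls are on the pan and one of the other four is visible in the tray. I'll carry these to the tub.

```bash
cat >> h.py <<'E'
B=R.from_euler('x',-179,degrees=True)
def sc(L,yaw,pitch):
    W=R.from_euler('ZY',[yaw,pitch],degrees=True)
    return np.array(L)-W.apply([.075,0,-.084]), W*B
def path(a,b,n):
    """rows from scoop state a to b=(lip xyz,yaw,pitch), smooth"""
    o=robot.get_obs(); p0=np.array(o['tool_pos']); R0=now()
    rows=[]
    for s in np.arange(1,n+1)/n:
        k=s*s*(3-2*s); L=np.array(a[0])*(1-k)+np.array(b[0])*k
        p,r=sc(L,a[1]+k*(b[1]-a[1]),a[2]+k*(b[2]-a[2]))
        rows.append([R0.inv().apply(p-p0).round(3).tolist(),(R0.inv()*r).as_rotvec().round(2).tolist()])
    print(rows)
def lip():
    o=robot.get_obs(); W=now()*B.inv(); e=W.as_euler('ZYX',degrees=True)
    return (np.array(o['tool_pos'])+W.apply([.075,0,-.084])).tolist(),e[0],e[1]
E
python3 - <<'E'
from h import *
go(); l=lip(); print(l)
u=np.array([np.cos(np.radians(130)),np.sin(np.radians(130))])
path(l,([.554+.01*u[0],.315+.01*u[1],.17],130,-20),20)
E
```

```text
t 11.6 pos [ 0.5662 -0.2457  0.2417] rpy [-178.9  -21.8   -1.9] gap 0.34
([0.6669790145757526, -0.24895495463269265, 0.19153791852916974], np.float64(-1.9038455036037067), np.float64(-21.778045250168944))
[[[-0.001, -0.003, -0.0], [0.0, -0.0, -0.02]], [[-0.004, -0.01, -0.001], [0.02, -0.0, -0.06]], [[-0.007, -0.021, -0.001], [0.05, -0.0, -0.13]], [[-0.011, -0.035, -0.002], [0.09, -0.01, -0.22]], [[-0.015, -0.053, -0.002], [0.13, -0.01, -0.33]], [[-0.018, -0.075, -0.001], [0.18, -0.01, -0.46]], [[-0.019, -0.099, -0.0], [0.24, -0.02, -0.6]], [[-0.018, -0.127, 0.002], [0.3, -0.02, -0.75]], [[-0.016, -0.158, 0.005], [0.36, -0.03, -0.91]], [[-0.012, -0.192, 0.009], [0.42, -0.03, -1.07]], [[-0.007, -0.229, 0.013], [0.48, -0.04, -1.23]], [[-0.001, -0.268, 0.017], [0.54, -0.04, -1.39]], [[0.004, -0.308, 0.022], [0.6, -0.04, -1.54]], [[0.009, -0.348, 0.026], [0.65, -0.05, -1.68]], [[0.013, -0.386, 0.029], [0.7, -0.05, -1.81]], [[0.016, -0.42, 0.032], [0.74, -0.05, -1.93]], [[0.018, -0.45, 0.034], [0.77, -0.05, -2.02]], [[0.019, -0.473, 0.036], [0.8, -0.05, -2.09]], [[0.02, -0.488, 0.037], [0.81, -0.05, -2.13]], [[0.02, -0.493, 0.037], [0.82, -0.06, -2.15]]]
```

Request:
drive_tool(
  targets=[
    [[-0.001,-0.003,0],[0,0,-0.02]],
    [[-0.004,-0.01,-0.001],[0.02,0,-0.06]],
    [[-0.007,-0.021,-0.001],[0.05,0,-0.13]],
    [[-0.011,-0.035,-0.002],[0.09,-0.01,-0.22]],
    [[-0.015,-0.053,-0.002],[0.13,-0.01,-0.33]],
    [[-0.018,-0.075,-0.001],[0.18,-0.01,-0.46]],
    [[-0.019,-0.099,0],[0.24,-0.02,-0.6]],
    [[-0.018,-0.127,0.002],[0.3,-0.02,-0.75]],
    [[-0.016,-0.158,0.005],[0.36,-0.03,-0.91]],
    [[-0.012,-0.192,0.009],[0.42,-0.03,-1.07]],
    [[-0.007,-0.229,0.013],[0.48,-0.04,-1.23]],
    [[-0.001,-0.268,0.017],[0.54,-0.04,-1.39]],
    [[0.004,-0.308,0.022],[0.6,-0.04,-1.54]],
    [[0.009,-0.348,0.026],[0.65,-0.05,-1.68]],
    [[0.013,-0.386,0.029],[0.7,-0.05,-1.81]],
    [[0.016,-0.42,0.032],[0.74,-0.05,-1.93]],
    [[0.018,-0.45,0.034],[0.77,-0.05,-2.02]],
    [[0.019,-0.473,0.036],[0.8,-0.05,-2.09]],
    [[0.02,-0.488,0.037],[0.81,-0.05,-2.13]],
    [[0.02,-0.493,0.037],[0.82,-0.06,-2.15]],
  ],
)

```text
clock: 14.12
tool_pos: [0.6114, 0.2472, 0.2233]
ee_rot: [-178.8, -19.8, 130.0]
ft_force: [-1.0, -0.7, -2.6]
finger_gap: 0.337
gripper_force: 109.6
```

Run:
```python
from h import *
go(); l=lip(); print(l)
u=np.array([np.cos(np.radians(130)),np.sin(np.radians(130))])
path(l,([.554+.01*u[0],.315+.01*u[1],.075],130,50),14)
```

```text
t 14.1 pos [0.6114 0.2472 0.2233] rpy [-178.8  -19.8  130. ] gap 0.337
([0.5474242791086981, 0.3228187584656901, 0.16968741918373548], np.float64(130.01495076251987), np.float64(-19.837561811746507))
[[[0.001, -0.0, -0.0], [-0.0, -0.02, 0.0]], [[0.004, -0.0, 0.0], [-0.0, -0.07, 0.0]], [[0.009, -0.0, 0.001], [-0.0, -0.14, 0.0]], [[0.016, -0.0, 0.002], [-0.0, -0.24, 0.0]], [[0.024, -0.0, 0.005], [-0.0, -0.36, 0.01]], [[0.035, -0.0, 0.01], [-0.0, -0.48, 0.01]], [[0.045, 0.0, 0.017], [-0.0, -0.61, 0.01]], [[0.057, 0.0, 0.025], [-0.0, -0.74, 0.01]], [[0.067, 0.0, 0.035], [-0.0, -0.86, 0.02]], [[0.077, 0.001, 0.046], [-0.0, -0.98, 0.02]], [[0.085, 0.001, 0.057], [-0.0, -1.07, 0.02]], [[0.091, 0.001, 0.065], [-0.0, -1.15, 0.02]], [[0.094, 0.001, 0.071], [-0.0, -1.2, 0.02]], [[0.096, 0.001, 0.074], [-0.0, -1.22, 0.02]]]
```

Request:
drive_tool(
  targets=[
    [[0.001,0,0],[0,-0.02,0]],
    [[0.004,0,0],[0,-0.07,0]],
    [[0.009,0,0.001],[0,-0.14,0]],
    [[0.016,0,0.002],[0,-0.24,0]],
    [[0.024,0,0.005],[0,-0.36,0.01]],
    [[0.035,0,0.01],[0,-0.48,0.01]],
    [[0.045,0,0.017],[0,-0.61,0.01]],
    [[0.057,0,0.025],[0,-0.74,0.01]],
    [[0.067,0,0.035],[0,-0.86,0.02]],
    [[0.077,0.001,0.046],[0,-0.98,0.02]],
    [[0.085,0.001,0.057],[0,-1.07,0.02]],
    [[0.091,0.001,0.065],[0,-1.15,0.02]],
    [[0.094,0.001,0.071],[0,-1.2,0.02]],
    [[0.096,0.001,0.074],[0,-1.22,0.02]],
    [[0.096,0.001,0.074],[0,-1.22,0.02]],
    [[0.096,0.001,0.074],[0,-1.22,0.02]],
    [[0.096,0.001,0.074],[0,-1.22,0.02]],
  ],
)

```text
clock: 16.25
tool_pos: [0.5375, 0.3343, 0.1877]
ee_rot: [-178.9, 50.0, 130.1]
ft_force: [0.1, -0.4, -2.1]
finger_gap: 0.336
gripper_force: 109.9
```

Run:
```python
from h import *
go(); l=lip(); print(l); path(l,([.554,.315,.2],130,0),10)
a=snap('top')['image'];b=snap('side')['image']
f=lambda i,r:cv2.resize(i[r[1]:r[1]+130,r[0]:r[0]+130,::-1],(400,400),interpolation=cv2.INTER_CUBIC)
cv2.imwrite('pics/p6.png',np.hstack([f(a,(275,140)),f(b,(190,70))]))
```

```text
t 16.2 pos [0.5375 0.3343 0.1877] rpy [-178.9   50.   130.1] gap 0.336
([0.5477545630344868, 0.32180171379433115, 0.07626827672011513], np.float64(130.09881390674022), np.float64(50.023756085480926))
[[[-0.005, -0.0, -0.0], [-0.0, 0.02, -0.0]], [[-0.018, -0.0, -0.0], [-0.0, 0.09, -0.0]], [[-0.036, -0.0, -0.0], [-0.0, 0.19, -0.0]], [[-0.057, -0.0, 0.001], [-0.0, 0.31, -0.01]], [[-0.079, 0.0, 0.003], [-0.0, 0.44, -0.01]], [[-0.099, 0.0, 0.006], [-0.0, 0.57, -0.01]], [[-0.115, 0.0, 0.01], [-0.0, 0.68, -0.01]], [[-0.128, 0.0, 0.012], [-0.0, 0.78, -0.01]], [[-0.136, 0.0, 0.014], [-0.0, 0.85, -0.01]], [[-0.138, 0.0, 0.015], [-0.0, 0.87, -0.01]]]
```

View pics/p6.png

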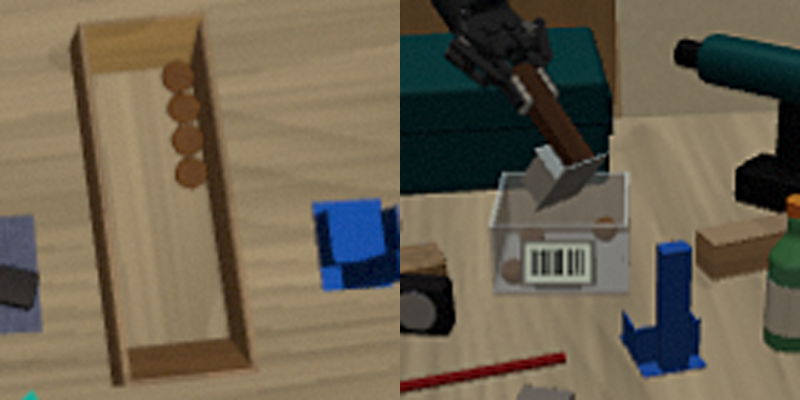

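Three balls are in the tub and the pan is empty. The other four lie in a row along the tray's right wall, at crop (178–191, 75–172). Going back for a right-side pass.

Request:
drive_tool(
  targets=[
    [[-0.018,0,0],[0,0.09,0]],
    [[-0.057,0,0.001],[0,0.26,-0.01]],
    [[-0.099,0,0.006],[0,0.44,-0.01]],
    [[-0.128,0,0.012],[0,0.61,-0.01]],
    [[-0.138,0,0.015],[0,0.78,-0.01]],
    [[-0.138,0,0.015],[0,0.87,-0.01]],
  ],
)

```text
clock: 17.1
tool_pos: [0.603, 0.2557, 0.2849]
ee_rot: [-179.1, 0.1, 129.6]
ft_force: [-0.1, 0.6, -2.3]
finger_gap: 0.336
gripper_force: 109.8
```

Run:
```python
from h import *
go(); l=lip(); print(l); path(l,([.52,-.2745,.13],-1.5,0),20)
```

```text
t 17.1 pos [0.603  0.2557 0.2849] rpy [-1.791e+02  1.000e-01  1.296e+02] gap 0.336
([0.5554720818601436, 0.3133846592389386, 0.20075734928512234], np.float64(129.59222470753173), np.float64(0.14379308121278145))
[[[-0.003, -0.004, 0.001], [0.0, 0.0, 0.02]], [[-0.012, -0.016, 0.002], [0.0, 0.0, 0.06]], [[-0.025, -0.035, 0.005], [0.0, 0.0, 0.14]], [[-0.043, -0.059, 0.008], [0.0, 0.0, 0.24]], [[-0.063, -0.089, 0.013], [0.0, 0.01, 0.36]], [[-0.084, -0.122, 0.017], [0.0, 0.01, 0.49]], [[-0.106, -0.158, 0.023], [0.0, 0.01, 0.64]], [[-0.129, -0.195, 0.028], [0.0, 0.01, 0.81]], [[-0.15, -0.232, 0.034], [0.0, 0.02, 0.97]], [[-0.171, -0.268, 0.04], [0.0, 0.02, 1.14]], [[-0.191, -0.303, 0.046], [0.0, 0.02, 1.31]], [[-0.211, -0.334, 0.052], [0.0, 0.03, 1.48]], [[-0.229, -0.362, 0.057], [0.0, 0.03, 1.64]], [[-0.246, -0.387, 0.062], [0.0, 0.03, 1.79]], [[-0.262, -0.408, 0.067], [0.0, 0.03, 1.93]], [[-0.276, -0.426, 0.071], [0.0, 0.04, 2.05]], [[-0.288, -0.439, 0.074], [0.0, 0.04, 2.15]], [[-0.298, -0.449, 0.077], [0.0, 0.04, 2.22]], [[-0.304, -0.455, 0.078], [0.0, 0.04, 2.27]], [[-0.306, -0.457, 0.079], [0.0, 0.04, 2.29]]]
```

Request:
drive_tool(
  targets=[
    [[-0.003,-0.004,0.001],[0,0,0.02]],
    [[-0.012,-0.016,0.002],[0,0,0.06]],
    [[-0.025,-0.035,0.005],[0,0,0.14]],
    [[-0.043,-0.059,0.008],[0,0,0.24]],
    [[-0.063,-0.089,0.013],[0,0.01,0.36]],
    [[-0.084,-0.122,0.017],[0,0.01,0.49]],
    [[-0.106,-0.158,0.023],[0,0.01,0.64]],
    [[-0.129,-0.195,0.028],[0,0.01,0.81]],
    [[-0.15,-0.232,0.034],[0,0.02,0.97]],
    [[-0.171,-0.268,0.04],[0,0.02,1.14]],
    [[-0.191,-0.303,0.046],[0,0.02,1.31]],
    [[-0.211,-0.334,0.052],[0,0.03,1.48]],
    [[-0.229,-0.362,0.057],[0,0.03,1.64]],
    [[-0.246,-0.387,0.062],[0,0.03,1.79]],
    [[-0.262,-0.408,0.067],[0,0.03,1.93]],
    [[-0.276,-0.426,0.071],[0,0.04,2.05]],
    [[-0.288,-0.439,0.074],[0,0.04,2.15]],
    [[-0.298,-0.449,0.077],[0,0.04,2.22]],
    [[-0.304,-0.455,0.078],[0,0.04,2.29]],
    [[-0.306,-0.457,0.079],[0,0.04,2.29]],
  ],
)

```text
clock: 19.6
tool_pos: [0.4445, -0.27, 0.2135]
ee_rot: [-179.3, -0.1, -1.4]
ft_force: [-0.2, -0.1, -3.3]
finger_gap: 0.336
gripper_force: 109.7
```

Run:
```python
from h import *
go(); l=lip(); print(l); path(l,([.52,-.2745,.0095],-1.5,0),5)
```

```text
t 19.6 pos [ 0.4445 -0.27    0.2135] rpy [-1.793e+02 -1.000e-01 -1.400e+00] gap 0.336
([0.51956956458118, -0.27223985685153407, 0.12962383821908735], np.float64(-1.3887531608548433), np.float64(-0.06403121117518655))
[[[0.0, 0.001, 0.012], [0.0, -0.0, 0.0]], [[0.0, 0.002, 0.042], [0.0, -0.0, 0.0]], [[0.0, 0.003, 0.078], [0.0, -0.0, 0.0]], [[0.0, 0.004, 0.108], [0.0, -0.0, 0.0]], [[0.0, 0.004, 0.12], [0.0, -0.0, 0.0]]]
```

Request:
drive_tool(
  targets=[
    [[0,0.001,0.03],[0,0,0]],
    [[0,0.003,0.07],[0,0,0]],
    [[0,0.004,0.105],[0,0,0]],
    [[0,0.004,0.117],[0,0,0]],
    [[0,0.004,0.12],[0,0,0]],
    [[0,0.004,0.12],[0,0,0]],
    [[0,0.004,0.12],[0,0,0]],
  ],
)

```text
clock: 20.48
tool_pos: [0.4462, -0.2733, 0.0949]
ee_rot: [-179.3, -0.2, -1.4]
ft_force: [1.4, -0.5, -2.6]
finger_gap: 0.336
gripper_force: 110.1
```

Slightly above the floor, so I'll go down 1.5 mm more and do the stroke.

Request:
drive_tool(
  targets=[
    [[0,0,0.0015],[0,0,0]],
    [[0.01,0,0.0015],[0,0,0]],
    [[0.02,0,0.0015],[0,0,0]],
    [[0.03,0,0.0015],[0,0,0]],
    [[0.04,0,0.0015],[0,0,0]],
    [[0.05,0,0.0015],[0,0,0]],
    [[0.06,0,0.0015],[0,0,0]],
    [[0.07,0,0.0015],[0,0,0]],
    [[0.08,0,0.0015],[0,0,0]],
    [[0.09,0,0.0015],[0,0,0]],
    [[0.1,0,0.0015],[0,0,0]],
    [[0.11,0,0.0015],[0,0,0]],
    [[0.12,0,0.0015],[0,0,0]],
    [[0.13,0,0.0015],[0,0,0]],
    [[0.138,0,0.0015],[0,0,0]],
    [[0.144,0,0.0015],[0,0,0]],
    [[0.149,0,0.0015],[0,0,0]],
  ],
)

```text
clock: 22.6
tool_pos: [0.5952, -0.2768, 0.0934]
ee_rot: [-179.2, -0.2, -1.4]
ft_force: [-3.6, 0.8, 6.5]
finger_gap: 0.338
gripper_force: 111.1
```

Request:
drive_tool(
  targets=[
    [[-0.003,0,-0.002],[0,0.06,0]],
    [[-0.006,0,-0.003],[0,0.13,0]],
    [[-0.009,0,-0.004],[0,0.2,0]],
    [[-0.011,0,-0.005],[0,0.27,0]],
    [[-0.013,0,-0.006],[0,0.34,0]],
    [[-0.015,0,-0.007],[0,0.38,0]],
    [[-0.015,0,-0.02],[0,0.38,0]],
    [[-0.017,0,-0.04],[0,0.38,0]],
    [[-0.02,0,-0.06],[0,0.38,0]],
    [[-0.025,0,-0.09],[0,0.38,0]],
    [[-0.03,0,-0.13],[0,0.38,0]],
    [[-0.03,0,-0.15],[0,0.38,0]],
    [[-0.03,0,-0.15],[0,0.38,0]],
  ],
)

```text
clock: 24.22
tool_pos: [0.5656, -0.2786, 0.2454]
ee_rot: [-179.3, -22.1, -1.7]
ft_force: [0.5, -0.2, -2.6]
finger_gap: 0.337
gripper_force: 110.0
```

Run:
```python
from h import *
go(); l=lip(); print(l)
u=np.array([np.cos(np.radians(130)),np.sin(np.radians(130))])
path(l,([.554+.01*u[0],.315+.01*u[1],.17],130,-20),20)
a=snap('top')['image'];b=snap('side')['image']
f=lambda i,r:cv2.resize(i[r[1]:r[1]+150,r[0]:r[0]+150,::-1],(400,400),interpolation=cv2.INTER_CUBIC)
cv2.imwrite('pics/p7.png',np.hstack([f(a,(245,100)),f(b,(220,140))]))
```

```text
t 24.2 pos [ 0.5656 -0.2786  0.2454] rpy [-179.3  -22.1   -1.7] gap 0.337
([0.666653120643342, -0.2819336049197031, 0.19572379728677813], np.float64(-1.678964716856108), np.float64(-22.06242179227923))
[[[-0.001, -0.002, -0.0], [0.01, -0.0, -0.02]], [[-0.004, -0.01, -0.001], [0.03, -0.0, -0.06]], [[-0.007, -0.022, -0.001], [0.06, -0.0, -0.13]], [[-0.011, -0.038, -0.002], [0.09, -0.01, -0.22]], [[-0.015, -0.058, -0.002], [0.14, -0.01, -0.33]], [[-0.018, -0.081, -0.001], [0.19, -0.01, -0.46]], [[-0.019, -0.108, 0.001], [0.24, -0.02, -0.6]], [[-0.018, -0.138, 0.003], [0.3, -0.02, -0.75]], [[-0.016, -0.172, 0.006], [0.36, -0.03, -0.91]], [[-0.012, -0.209, 0.01], [0.43, -0.03, -1.07]], [[-0.007, -0.248, 0.014], [0.49, -0.04, -1.23]], [[-0.001, -0.289, 0.019], [0.55, -0.04, -1.39]], [[0.004, -0.331, 0.023], [0.6, -0.04, -1.54]], [[0.009, -0.373, 0.027], [0.66, -0.05, -1.68]], [[0.013, -0.413, 0.031], [0.7, -0.05, -1.81]], [[0.016, -0.45, 0.034], [0.75, -0.05, -1.92]], [[0.018, -0.481, 0.036], [0.78, -0.05, -2.01]], [[0.019, -0.505, 0.037], [0.81, -0.05, -2.08]], [[0.02, -0.52, 0.038], [0.82, -0.05, -2.13]], [[0.02, -0.526, 0.039], [0.83, -0.05, -2.15]]]
```

View pics/p7.png

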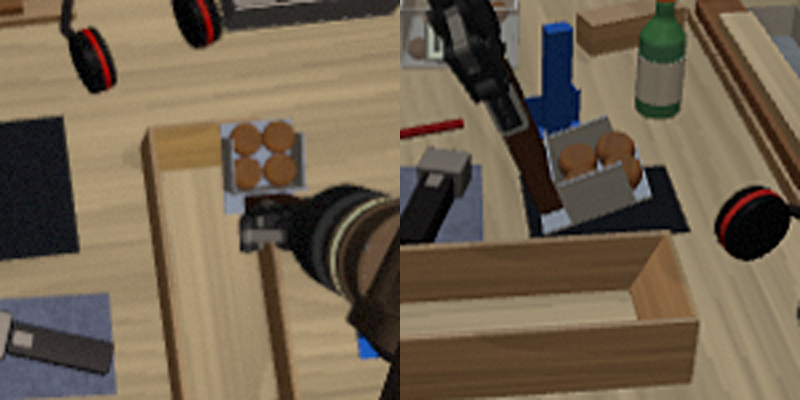

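All four remaining balls are on the pan, so I'll carry and dump them.

Request:
drive_tool(
  targets=[
    [[-0.001,-0.002,0],[0.01,0,-0.02]],
    [[-0.004,-0.01,-0.001],[0.03,0,-0.06]],
    [[-0.007,-0.022,-0.001],[0.06,0,-0.13]],
    [[-0.011,-0.038,-0.002],[0.09,-0.01,-0.22]],
    [[-0.015,-0.058,-0.002],[0.14,-0.01,-0.33]],
    [[-0.018,-0.081,-0.001],[0.19,-0.01,-0.46]],
    [[-0.019,-0.108,0.001],[0.24,-0.02,-0.6]],
    [[-0.018,-0.138,0.003],[0.3,-0.02,-0.75]],
    [[-0.016,-0.172,0.006],[0.36,-0.03,-0.91]],
    [[-0.012,-0.209,0.01],[0.43,-0.03,-1.07]],
    [[-0.007,-0.248,0.014],[0.49,-0.04,-1.23]],
    [[-0.001,-0.289,0.019],[0.55,-0.04,-1.39]],
    [[0.004,-0.331,0.023],[0.6,-0.04,-1.54]],
    [[0.009,-0.373,0.027],[0.66,-0.05,-1.68]],
    [[0.013,-0.413,0.031],[0.7,-0.05,-1.81]],
    [[0.016,-0.45,0.034],[0.75,-0.05,-1.92]],
    [[0.018,-0.481,0.036],[0.78,-0.05,-2.01]],
    [[0.019,-0.505,0.037],[0.81,-0.05,-2.08]],
    [[0.02,-0.52,0.038],[0.82,-0.05,-2.13]],
    [[0.02,-0.526,0.039],[0.83,-0.05,-2.15]],
  ],
)

```text
clock: 26.82
tool_pos: [0.6104, 0.2481, 0.2202]
ee_rot: [-178.9, -20.3, 130.4]
ft_force: [-0.1, -1.0, -2.7]
finger_gap: 0.337
gripper_force: 109.7
```

Request:
drive_tool(
  targets=[
    [[0.001,0,0],[0,-0.02,0]],
    [[0.004,0,0],[0,-0.07,0]],
    [[0.009,0,0.001],[0,-0.14,0]],
    [[0.016,0,0.002],[0,-0.24,0]],
    [[0.024,0,0.005],[0,-0.36,0.01]],
    [[0.035,0,0.01],[0,-0.48,0.01]],
    [[0.045,0,0.017],[0,-0.61,0.01]],
    [[0.057,0,0.025],[0,-0.74,0.01]],
    [[0.067,0,0.035],[0,-0.86,0.02]],
    [[0.077,0.001,0.046],[0,-0.98,0.02]],
    [[0.085,0.001,0.057],[0,-1.07,0.02]],
    [[0.091,0.001,0.065],[0,-1.15,0.02]],
    [[0.094,0.001,0.071],[0,-1.2,0.02]],
    [[0.096,0.001,0.074],[0,-1.22,0.02]],
    [[0.096,0.001,0.074],[0,-1.22,0.02]],
    [[0.096,0.001,0.074],[0,-1.22,0.02]],
    [[0.096,0.001,0.074],[0,-1.22,0.02]],
  ],
)

```text
clock: 28.95
tool_pos: [0.5357, 0.3351, 0.1856]
ee_rot: [-179.1, 49.6, 130.2]
ft_force: [0.6, 0.2, -2.1]
finger_gap: 0.338
gripper_force: 109.9
```

Request:
drive_tool(
  targets=[
    [[-0.018,0,0],[0,0.09,0]],
    [[-0.057,0,0.001],[0,0.26,-0.01]],
    [[-0.099,0,0.006],[0,0.44,-0.01]],
    [[-0.128,0,0.012],[0,0.61,-0.01]],
    [[-0.138,0,0.015],[0,0.78,-0.01]],
    [[-0.138,0,0.015],[0,0.87,-0.01]],
  ],
)

```text
clock: 29.7
tool_pos: [0.6021, 0.2559, 0.2824]
ee_rot: [-179.3, -0.3, 129.9]
ft_force: [-0.6, 0.6, -2.5]
finger_gap: 0.339
gripper_force: 109.8
```

Run:
```python
from h import *
go(); l=lip(); print(l)
path(l,([.674+.03,-.062-.005,.11],-7,0),20)
a=snap('top')['image'];b=snap('side')['image']
f=lambda i,r:cv2.resize(i[r[1]:r[1]+150,r[0]:r[0]+150,::-1],(400,400),interpolation=cv2.INTER_CUBIC)
cv2.imwrite('pics/p8.png',np.hstack([f(a,(245,100)),f(b,(180,70))]))
```

```text
t 29.7 pos [0.6021 0.2559 0.2824] rpy [-179.3   -0.3  129.9] gap 0.339
([0.5540663451155899, 0.3140232408140185, 0.1987406890439561], np.float64(129.8581604879556), np.float64(-0.27318022049933227))
[[[-0.003, -0.002, 0.001], [0.0, 0.0, 0.02]], [[-0.011, -0.008, 0.003], [0.0, 0.0, 0.07]], [[-0.023, -0.018, 0.005], [0.0, 0.0, 0.15]], [[-0.038, -0.031, 0.009], [0.0, 0.0, 0.25]], [[-0.056, -0.047, 0.014], [0.0, 0.0, 0.37]], [[-0.074, -0.064, 0.02], [0.0, 0.01, 0.52]], [[-0.093, -0.083, 0.026], [0.0, 0.01, 0.67]], [[-0.112, -0.101, 0.032], [0.0, 0.01, 0.84]], [[-0.13, -0.118, 0.039], [0.0, 0.01, 1.02]], [[-0.147, -0.134, 0.045], [-0.0, 0.02, 1.19]], [[-0.163, -0.147, 0.052], [-0.0, 0.02, 1.37]], [[-0.178, -0.158, 0.058], [-0.0, 0.02, 1.55]], [[-0.193, -0.166, 0.065], [-0.0, 0.02, 1.72]], [[-0.207, -0.172, 0.071], [-0.0, 0.03, 1.87]], [[-0.221, -0.175, 0.076], [-0.0, 0.03, 2.02]], [[-0.233, -0.177, 0.08], [-0.0, 0.03, 2.14]], [[-0.243, -0.178, 0.084], [-0.0, 0.03, 2.24]], [[-0.252, -0.179, 0.087], [-0.0, 0.03, 2.32]], [[-0.257, -0.179, 0.089], [-0.0, 0.03, 2.37]], [[-0.259, -0.179, 0.089], [-0.0, 0.03, 2.39]]]
```

View pics/p8.png

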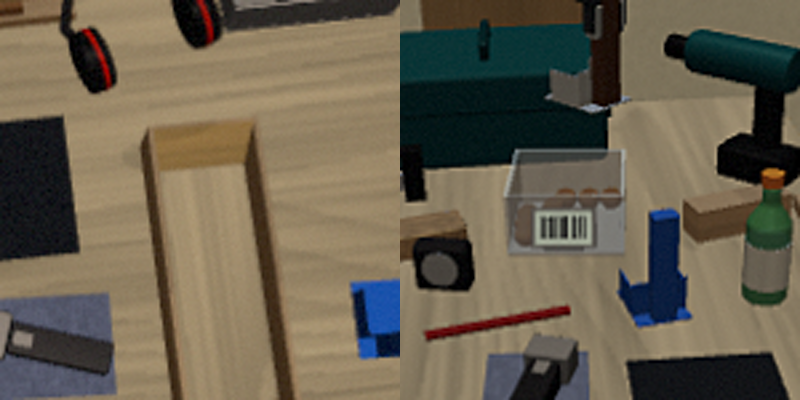

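The tray is empty and the balls sit in the tub below the rim. Returning the scoop to its mat.

Request:
drive_tool(
  targets=[
    [[-0.003,-0.002,0],[0,0,0.02]],
    [[-0.011,-0.008,0],[0,0,0.07]],
    [[-0.023,-0.018,0],[0,0,0.15]],
    [[-0.038,-0.031,0],[0,0,0.25]],
    [[-0.056,-0.047,0],[0,0,0.37]],
    [[-0.074,-0.064,0],[0,0.01,0.52]],
    [[-0.093,-0.083,0],[0,0.01,0.67]],
    [[-0.112,-0.101,0],[0,0.01,0.84]],
    [[-0.13,-0.118,0],[0,0.01,1.02]],
    [[-0.147,-0.134,0],[0,0.02,1.19]],
    [[-0.163,-0.147,0],[0,0.02,1.37]],
    [[-0.178,-0.158,0],[0,0.02,1.55]],
    [[-0.193,-0.166,0],[0,0.02,1.72]],
    [[-0.207,-0.172,0],[0,0.03,1.87]],
    [[-0.221,-0.175,0.01],[0,0.03,2.02]],
    [[-0.233,-0.177,0.03],[0,0.03,2.14]],
    [[-0.243,-0.178,0.05],[0,0.03,2.24]],
    [[-0.252,-0.179,0.07],[0,0.03,2.32]],
    [[-0.257,-0.179,0.085],[0,0.03,2.38]],
    [[-0.259,-0.179,0.09],[0,0.03,2.39]],
  ],
)

```text
clock: 32.3
tool_pos: [0.6274, -0.0629, 0.1912]
ee_rot: [-179.0, 0.4, -6.2]
ft_force: [-0.2, -0.2, -2.3]
finger_gap: 0.34
gripper_force: 109.6
```

Run:
```python
from h import *
go(); l=lip(); print(l)
path(l,([.704,-.067,.0025],-7,0),6)
```

```text
t 32.3 pos [ 0.6274 -0.0629  0.1912] rpy [-179.     0.4   -6.2] gap 0.34
([0.7014444328045383, -0.0708342688326512, 0.10671867047494393], np.float64(-6.165420127716018), np.float64(0.3871272170304689))
[[[0.0, -0.0, 0.008], [-0.0, 0.0, 0.0]], [[0.001, -0.001, 0.027], [-0.0, 0.0, 0.0]], [[0.001, -0.002, 0.052], [-0.0, 0.0, 0.01]], [[0.002, -0.002, 0.078], [-0.0, 0.01, 0.01]], [[0.002, -0.003, 0.097], [-0.0, 0.01, 0.01]], [[0.002, -0.003, 0.105], [-0.0, 0.01, 0.01]]]
```

Request:
drive_tool(
  targets=[
    [[0,0,0.03],[0,0,0]],
    [[0.001,-0.002,0.065],[0,0.005,0.01]],
    [[0.002,-0.003,0.09],[0,0.007,0.01]],
    [[0.002,-0.003,0.1],[0,0.007,0.01]],
    [[0.002,-0.003,0.105],[0,0.007,0.01]],
    [[0.002,-0.003,0.105],[0,0.007,0.01]],
    [[0.002,-0.003,0.105],[0,0.007,0.01]],
  ],
)

```text
clock: 33.17
tool_pos: [0.6303, -0.0626, 0.0884]
ee_rot: [-178.8, -0.2, -6.2]
ft_force: [0.1, 0.3, -2.4]
finger_gap: 0.337
gripper_force: 109.8
```

Request:
drive_tool(
  targets=[
    [[0,0,0.002],[0,0,0]],
    [[0,0,0.0035],[0,0,0]],
    [[0,0,0.0035],[0,0,0]],
    [[0,0,0.0035],[0,0,0]],
  ],
)

```text
clock: 33.67
tool_pos: [0.63, -0.0625, 0.0856]
ee_rot: [-178.8, -0.2, -6.2]
ft_force: [-3.2, 0.6, 6.2]
finger_gap: 0.337
gripper_force: 111.1
```

Request:
drive_tool(
  targets=[
    [[0,0,0],[0,0,0]],
    [[0,0,0],[0,0,0]],
    [[0,0,0],[0,0,0]],
    [[0,0,0],[0,0,0]],
    [[0,0,0],[0,0,0]],
    [[0,0,-0.01],[0,0,0]],
    [[0,0,-0.05],[0,0,0]],
    [[0,0,-0.1],[0,0,0]],
    [[-0.05,0,-0.13],[0,0,0]],
    [[-0.1,0,-0.13],[0,0,0]],
    [[-0.15,0,-0.13],[0,0,0]],
    [[-0.2,0,-0.13],[0,0,0]],
    [[-0.25,0,-0.13],[0,0,0]],
    [[-0.3,0,-0.13],[0,0,0]],
    [[-0.3,0,-0.13],[0,0,0]],
  ],
  hand=1,
)

```text
clock: 35.55
tool_pos: [0.3285, -0.0324, 0.2145]
ee_rot: [-178.8, -0.2, -6.3]
ft_force: [0.3, -0.6, 0.8]
finger_gap: 0.997
gripper_force: 0.0
```

Run:
```python
from h import *
go()
a=snap('top')['image'];b=snap('side')['image']
for cam in('top','side'):
  print(cam,[(np.round(d['rect']).tolist(),round(d['score'],2)) for n in('scanner','scoop','ball0_center') for d in robot.find_in(cam,n)])
cv2.imwrite('pics/p9.png',np.hstack([cv2.resize(a[130:270,80:290,::-1],(600,400),interpolation=cv2.INTER_CUBIC)[:,:,:]]))
```

```text
t 35.5 pos [ 0.3285 -0.0324  0.2145] rpy [-178.8   -0.2   -6.3] gap 0.997
top [([231.0, 214.0, 288.0, 245.0], 0.6), ([178.0, 169.0, 210.0, 201.0], 0.93), ([242.0, 163.0, 265.0, 190.0], 0.62), ([270.0, 271.0, 307.0, 288.0], 0.58), ([100.0, 223.0, 111.0, 231.0], 0.63)]
side [([217.0, 194.0, 248.0, 231.0], 0.97), ([144.0, 194.0, 188.0, 250.0], 0.92), ([198.0, 289.0, 252.0, 353.0], 0.9), ([274.0, 172.0, 303.0, 229.0], 0.86), ([262.0, 151.0, 287.0, 195.0], 0.83)]
```

View pics/p9.png

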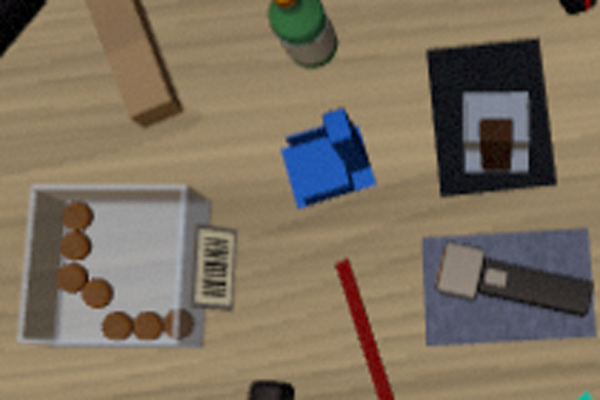

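All seven balls are in the tub, the scoop stands on its mat, and the scanner is undisturbed, with its head front at crop (442, 267) and tail at (590, 297).

Run:
```python
from h import *
t=load('top'); f=lambda u,v:(80+u/2.857,130+v/2.857)
w=atz(t,*f(442,267),.037)[:2]; k=atz(t,*f(590,297),.031)[:2]
d=w-k; n=np.linalg.norm(d); yaw=np.degrees(np.arctan2(d[1],d[0])); g=k+d/n*.075*n/.151
print(w,k,n,yaw,'grip',g)
gp=g+0*d
# tool y across scanner: tool x along beam -> tool yaw=scanner yaw
go(([g[0],g[1],.15],yaw),([g[0],g[1],.016],yaw))
```

```text
[0.52064771 0.0030038 ] [ 0.47525245 -0.1370566 ] 0.14723330786674962 72.04186844831587 grip [ 0.49779976 -0.06749018]
t 36.0 pos [ 0.3315 -0.0327  0.213 ] rpy [-178.8   -0.    -6.2] gap 0.996
[0.169, 0.018, 0.063] [-0.018, -0.015, -1.366]
[0.169, 0.021, 0.197] [-0.018, -0.015, -1.366]
```

Request:
drive_tool(
  targets=[
    [[0.03,0,0],[-0.018,-0.015,-0.18]],
    [[0.06,0.005,0],[-0.018,-0.015,-0.36]],
    [[0.1,0.01,0.01],[-0.018,-0.015,-0.54]],
    [[0.13,0.015,0.02],[-0.018,-0.015,-0.72]],
    [[0.16,0.018,0.03],[-0.018,-0.015,-0.9]],
    [[0.169,0.018,0.04],[-0.018,-0.015,-1.08]],
    [[0.169,0.018,0.05],[-0.018,-0.015,-1.25]],
    [[0.169,0.018,0.063],[-0.018,-0.015,-1.366]],
    [[0.169,0.018,0.063],[-0.018,-0.015,-1.366]],
    [[0.169,0.019,0.1],[-0.018,-0.015,-1.366]],
    [[0.169,0.02,0.14],[-0.018,-0.015,-1.366]],
    [[0.169,0.02,0.14],[-0.018,-0.015,-1.366]],
  ],
)

```text
clock: 37.45
tool_pos: [0.4953, -0.0676, 0.0709]
ee_rot: [-179.8, 0.0, 71.9]
ft_force: [-1.4, -0.3, 0.6]
finger_gap: 1.0
gripper_force: 0.0
```

Run:
```python
from h import *
go(([.498,-.0675,.007],72))
b=snap('side')['image']
print([(np.round(d['rect']).tolist(),round(d['score'],2)) for d in robot.find_in('side','scanner')])
```

```text
t 37.5 pos [ 0.4953 -0.0676  0.0709] rpy [-179.8    0.    71.9] gap 1.0
[0.001, 0.003, 0.064] [-0.004, 0.001, -0.001]
[([216.0, 195.0, 248.0, 230.0], 0.72)]
```

Request:
drive_tool(
  targets=[
    [[0,0.002,0.03],[0,0,0]],
    [[0,0.003,0.05],[0,0,0]],
    [[0,0.003,0.064],[0,0,0]],
    [[0,0.003,0.064],[0,0,0]],
    [[0,0.003,0.064],[0,0,0]],
  ],
)

```text
clock: 38.17
tool_pos: [0.501, -0.0689, 0.0103]
ee_rot: [179.8, -0.0, 72.0]
ft_force: [-0.1, 0.2, 0.0]
finger_gap: 1.004
gripper_force: 0.0
```

Request:
drive_tool(
  targets=[
    [[0,0,0],[0,0,0]],
    [[0,0,0],[0,0,0]],
    [[0,0,0],[0,0,0]],
    [[0,0,0],[0,0,0]],
    [[0,0,0],[0,0,0]],
    [[0,0,0],[0,0,0]],
  ],
  hand=-1,
  grip_force=70,
)

```text
clock: 38.92
tool_pos: [0.5007, -0.0689, 0.0097]
ee_rot: [179.9, -0.0, 72.0]
ft_force: [1.1, -0.1, 6.0]
finger_gap: 0.384
gripper_force: 71.5
```

Request:
drive_tool(
  targets=[
    [[0,0,-0.05],[0,0,0]],
    [[0,0,-0.1],[0,0,0]],
    [[0,0,-0.13],[0,0,0]],
    [[0,0,-0.13],[0,0,0]],
    [[0,0,-0.13],[0,0,0]],
    [[0,0,-0.13],[0,0,0]],
  ],
)

```text
clock: 39.67
tool_pos: [0.4989, -0.0686, 0.1372]
ee_rot: [-179.9, 0.0, 72.0]
ft_force: [-0.2, 0.3, -1.7]
finger_gap: 0.379
gripper_force: 70.9
```

Run:
```python
from h import *
L=np.array([.5445,.2195,.052]); yaw=83.5
W=R.from_euler('ZY',[yaw,35],degrees=True); b=W.apply([1,0,0])
p=L-.08*b-W.apply([.076,0,.0093]); r=W*R.from_euler('x',180,degrees=True)
print(p); go((p+[0,-.06,.05],r),(p,r))
b=snap('side')['image']; cv2.imwrite('pics/p10.png',cv2.resize(b[90:240,180:330,::-1],(500,500),interpolation=cv2.INTER_CUBIC))
```

```text
[0.52943016 0.08723375 0.13385981]
t 39.7 pos [ 0.4989 -0.0686  0.1372] rpy [-179.9    0.    72. ] gap 0.379
[0.101, -0.001, -0.047] [-0.063, -0.609, -0.193]
[0.158, -0.019, 0.003] [-0.063, -0.609, -0.193]
```

View pics/p10.png

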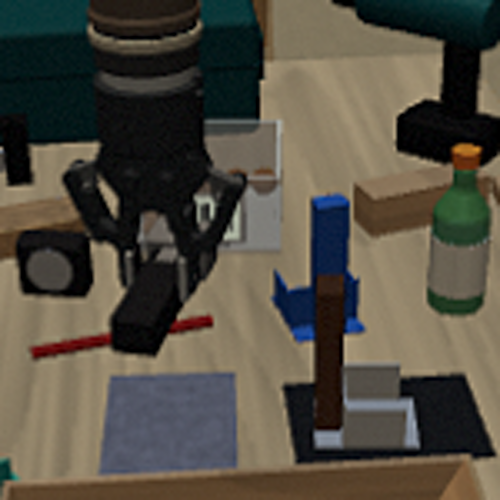

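The scanner is held level with its head towards the tub, and the scoop is on its mat. Moving to the aim pose.

Request:
drive_tool(
  targets=[
    [[0.02,0,-0.01],[-0.01,-0.1,-0.03]],
    [[0.04,0,-0.02],[-0.02,-0.22,-0.07]],
    [[0.06,0,-0.035],[-0.035,-0.34,-0.11]],
    [[0.08,0,-0.045],[-0.048,-0.47,-0.15]],
    [[0.101,-0.001,-0.047],[-0.063,-0.609,-0.193]],
    [[0.115,-0.006,-0.035],[-0.063,-0.609,-0.193]],
    [[0.13,-0.012,-0.02],[-0.063,-0.609,-0.193]],
    [[0.145,-0.015,-0.008],[-0.063,-0.609,-0.193]],
    [[0.153,-0.018,0],[-0.063,-0.609,-0.193]],
    [[0.158,-0.019,0.003],[-0.063,-0.609,-0.193]],
    [[0.158,-0.019,0.003],[-0.063,-0.609,-0.193]],
  ],
)

```text
clock: 41.1
tool_pos: [0.5308, 0.0872, 0.1363]
ee_rot: [179.8, 35.0, 83.3]
ft_force: [0.2, -0.3, -1.6]
finger_gap: 0.382
gripper_force: 70.8
```

```bash
cat > aim.py <<'E'
from h import *
L=np.array([.5445,.2195,.052]); yaw=83.5
W=R.from_euler('ZY',[yaw,35],degrees=True); b=W.apply([1,0,0])
p=L-.08*b-W.apply([.076,0,.0093]); r=W*R.from_euler('x',180,degrees=True)
go((p,r)); o=robot.get_obs(); T=now(); w=np.array(o['tool_pos'])+T.apply([.076,0,-.0093])
print('label in window', (R.from_matrix(T.as_matrix())*R.from_euler('x',180,degrees=True)).inv().apply(L-w).round(4))
E
python3 - <<'E'
import aim
from h import *
t=snap('top')['image'];b=snap('side')['image']
f=lambda i,r:cv2.resize(i[r[1]:r[1]+120,r[0]:r[0]+120,::-1],(400,400),interpolation=cv2.INTER_CUBIC)
cv2.imwrite('pics/p11.png',np.hstack([f(t,(80,170)),f(b,(180,90))]))
E
```

```text
t 41.1 pos [0.5308 0.0872 0.1363] rpy [179.8  35.   83.3] gap 0.382
[0.001, -0.001, 0.002] [0.003, 0.0, -0.003]
label in window [ 0.0813  0.0017 -0.002 ]
```

View pics/p11.png

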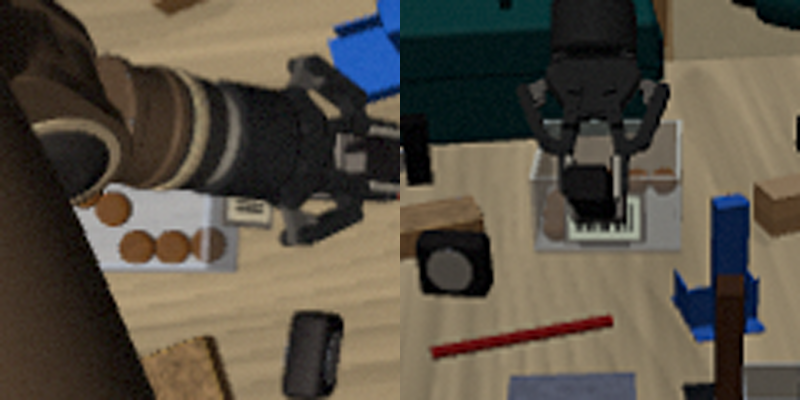

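The side view shows the scanner end-on in front of the label, and the predicted label offset is within 2 mm. Holding steady.

Request:
drive_tool(
  targets=[
    [[0.001,-0.001,0.002],[0,0,0]],
    [[0.001,-0.001,0.002],[0,0,0]],
    [[0.001,-0.001,0.002],[0,0,0]],
    [[0.001,-0.001,0.002],[0,0,0]],
    [[0.001,-0.001,0.002],[0,0,0]],
    [[0.001,-0.001,0.002],[0,0,0]],
    [[0.001,-0.001,0.002],[0,0,0]],
    [[0.001,-0.001,0.002],[0,0,0]],
    [[0.001,-0.001,0.002],[0,0,0]],
    [[0.001,-0.001,0.002],[0,0,0]],
    [[0.001,-0.001,0.002],[0,0,0]],
    [[0.001,-0.001,0.002],[0,0,0]],
    [[0.001,-0.001,0.002],[0,0,0]],
    [[0.001,-0.001,0.002],[0,0,0]],
    [[0.001,-0.001,0.002],[0,0,0]],
    [[0.001,-0.001,0.002],[0,0,0]],
    [[0.001,-0.001,0.002],[0,0,0]],
    [[0.001,-0.001,0.002],[0,0,0]],
    [[0.001,-0.001,0.002],[0,0,0]],
    [[0.001,-0.001,0.002],[0,0,0]],
  ],
)

```text
clock: 43.7
tool_pos: [0.5297, 0.0871, 0.1339]
ee_rot: [179.8, 35.0, 83.3]
ft_force: [-0.2, 0.1, -0.6]
finger_gap: 0.377
gripper_force: 70.8
```

Run:
```python
import aim
from h import *
go(([.512,.02,.18],72),([.498,-.06,.14],72),([.498,-.06,.012],72))
```

```text
t 43.7 pos [0.5297 0.0871 0.1339] rpy [179.8  35.   83.3] gap 0.377
[0.0, -0.0, -0.0] [0.002, 0.0, -0.002]
label in window [0.0801 0.0006 0.0001]
t 43.7 pos [0.5297 0.0871 0.1339] rpy [179.8  35.   83.3] gap 0.377
[-0.083, -0.01, 0.002] [0.064, 0.609, 0.193]
[-0.126, -0.015, 0.081] [0.064, 0.609, 0.193]
[-0.053, -0.015, 0.186] [0.064, 0.609, 0.193]
```

Back to the felt mat: away first, then level, then down.

Request:
drive_tool(
  targets=[
    [[-0.015,-0.002,0],[0.01,0.1,0.03]],
    [[-0.035,-0.004,0.001],[0.02,0.22,0.07]],
    [[-0.055,-0.007,0.001],[0.035,0.35,0.11]],
    [[-0.07,-0.009,0.002],[0.05,0.48,0.15]],
    [[-0.083,-0.01,0.002],[0.064,0.609,0.193]],
    [[-0.1,-0.012,0.03],[0.064,0.609,0.193]],
    [[-0.115,-0.014,0.06],[0.064,0.609,0.193]],
    [[-0.126,-0.015,0.081],[0.064,0.609,0.193]],
    [[-0.11,-0.015,0.104],[0.064,0.609,0.193]],
    [[-0.09,-0.015,0.133],[0.064,0.609,0.193]],
    [[-0.07,-0.015,0.161],[0.064,0.609,0.193]],
    [[-0.058,-0.015,0.179],[0.064,0.609,0.193]],
    [[-0.053,-0.015,0.186],[0.064,0.609,0.193]],
    [[-0.053,-0.015,0.186],[0.064,0.609,0.193]],
    [[-0.053,-0.015,0.186],[0.064,0.609,0.193]],
  ],
)

```text
clock: 45.58
tool_pos: [0.4989, -0.0605, 0.013]
ee_rot: [179.9, -0.0, 72.0]
ft_force: [0.1, 0.2, -0.6]
finger_gap: 0.38
gripper_force: 70.8
```

Gripped at a TCP height of 0.0097, so about 3 mm to go.

Request:
drive_tool(
  targets=[
    [[0,0,0.002],[0,0,0]],
    [[0,0,0.003],[0,0,0]],
    [[0,0,0.003],[0,0,0]],
    [[0,0,0.003],[0,0,0]],
  ],
)

```text
clock: 46.08
tool_pos: [0.4985, -0.0605, 0.0096]
ee_rot: [179.9, -0.0, 72.0]
ft_force: [-1.6, 0.0, 5.5]
finger_gap: 0.384
gripper_force: 71.5
```

Request:
drive_tool(
  targets=[
    [[0,0,0],[0,0,0]],
    [[0,0,0],[0,0,0]],
    [[0,0,0],[0,0,0]],
    [[0,0,0],[0,0,0]],
    [[0,0,0],[0,0,0]],
    [[0,0,-0.01],[0,0,0]],
    [[0,0,-0.05],[0,0,0]],
    [[0,0,-0.1],[0,0,0]],
    [[0,0,-0.15],[0,0,0]],
    [[0,0.05,-0.2],[0,0,0]],
    [[0,-0.1,-0.2],[0,0,0]],
    [[0,-0.15,-0.2],[0,0,0]],
    [[0,-0.15,-0.2],[0,0,0]],
    [[0,-0.15,-0.2],[0,0,0]],
  ],
  hand=1,
)

```text
clock: 47.82
tool_pos: [0.3524, -0.0134, 0.21]
ee_rot: [179.9, -0.0, 72.1]
ft_force: [0.2, 0.9, -0.0]
finger_gap: 0.999
gripper_force: 0.0
```

Run:
```python
from h import *
go()
a=snap('top')['image'];b=snap('side')['image']
f=lambda i,r,n,m:cv2.resize(i[r[1]:r[1]+n,r[0]:r[0]+m,::-1],(400,int(400*n/m)),interpolation=cv2.INTER_CUBIC)
cv2.imwrite('pics/p12.png',np.hstack([f(a,(85,110),210,210),f(b,(170,90),170,170)]))
```

```text
t 47.8 pos [ 0.3524 -0.0134  0.21  ] rpy [179.9  -0.   72.1] gap 0.999
```

View pics/p12.png

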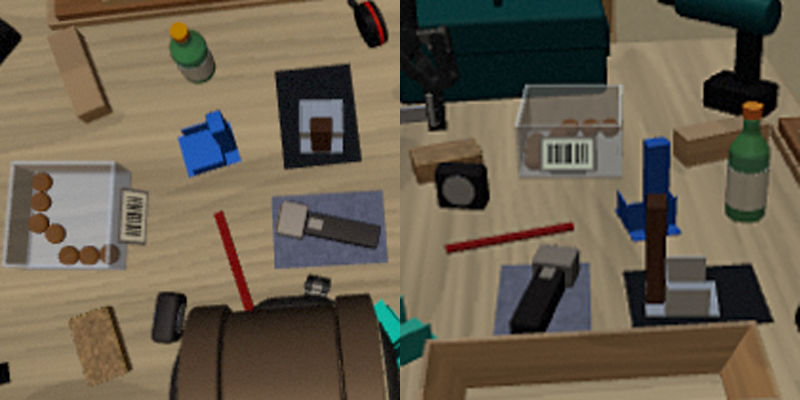

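Seven balls are in the tub, the scoop and scanner are centred on their mats, and the other objects have not moved.

```bash
python3 -c "
from rig import robot
print(robot.sign_off())"
```

```text
the job is handed in; nothing more can be done
None
```

The job is handed in (no verdict was returned): all seven balls are in the tub, I held the scanner on the label from 8 cm for over two seconds, and the scoop and scanner are back in the middle of their mats.

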